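Make up the changeover tray for the foil press

TASK

Make up the grey changeover tray for the next foil-stamping job: slip the large foil roll down over the tray's upright spindle and the small foil roll on top of it, lay the brass-faced die flat and face up in the square bin, and lay the large hex key flat in the long bin. Set the die down, do not drop it, and leave the empty core, the bare wooden block and the small hex key where they lie on the bench.

Things in the scene. Friction and masses are not known exactly. Their poses are not given: they have to be found in the camera images.
- large_roll: The larger of two silver foil rolls on cardboard cores, standing on end: 62 mm in diameter, 52 mm high, with a straight through bore of 26 mm. Origin at the centre of its underside, z up along the bore. About 0.2 kg.
- small_roll: The smaller silver foil roll, standing on end: 50 mm in diameter, 32 mm high, through bore 26 mm. Origin at the centre of its underside, z up along the bore. About 0.1 kg.
- empty_core: Look-alike, to be left: an empty cardboard foil core standing on end, without any foil, 33 mm in diameter, 52 mm high, bore 26 mm. Origin at the centre of its underside.
- die: Stamping die: a pale wooden block 56 (its x) x 38 (its y) x 18 mm high with a brass plate with a raised ornament on its top, 23 mm high in all. It lies face up. Origin at the centre of its underside, z up. About 0.1 kg.
- bare_block: Look-alike, to be left: the same pale wooden block, 56 (its x) x 38 (its y) x 18 mm high, without the brass plate. Origin at the centre of its underside.
- large_key: The larger L-shaped hex key, dark steel bar 10 mm thick, lying flat. Its long arm (112 mm over all) runs along its x axis; the short arm (40 mm over all) is at the +x end and points to -y. Origin at the middle of the long arm's length, on its centre line, on the underside; z up. About 0.1 kg.
- small_key: Look-alike, to be left: a smaller L-shaped hex key of the same form, bar 5 mm thick, long arm 80 mm (along x), short arm 28 mm. Origin at the middle of the long arm, on the underside.
- spindle: Upright steel rod, 9 mm in diameter, blunt tip, on a round wooden base (90 mm in diameter, 8 mm thick); its tip is 76 mm over the base's underside. Origin at the centre of that underside, 2 mm over the bench. Fixed in one of the three bays (114 mm apart, in a row; which one varies) of the grey steel tray, 352 x 162 mm, rim 22 mm over the bench. x runs along the tray's length, z up.
- die_bin: Square bin of black plastic, open on top: 96 x 96 mm outside, 90 x 90 mm inside, 15 mm high, floor and walls 3 mm thick. Origin at the centre of its underside, 2 mm above the bench. Fixed in one of the three bays (114 mm apart, in a row; which one varies) of the grey steel tray, 352 x 162 mm, rim 22 mm over the bench. x runs along the tray's length, z up.
- key_bin: Long bin of black plastic, open on top: 138 mm (its y) x 96 mm (its x) outside, 132 x 90 mm inside, 15 mm high, floor and walls 3 mm thick. Origin at the centre of its underside, 2 mm above the bench. Fixed in one of the three bays (114 mm apart, in a row; which one varies) of the grey steel tray, 352 x 162 mm, rim 22 mm over the bench. x runs along the tray's length, z up.
Not all that is in view belongs to the job. Leave any green or pink look-alike of the large_key alone. What is shaped like the die_bin but turquoise is not meant.

How it is judged:
At the end, for the whole second after the job is handed in: Both rolls on the spindle, level, within 13 mm of its axis and 5 mm of their seats: large on the base, small on the large. Die face up, flat on the square bin's floor; large hex key flat on the long bin's floor (heights within 5 mm, tilt under 0.1 and 0.06 rad). All four released, at rest (horizontal distance between each of large_roll, small_roll and spindle below 0.013 m and z of large_roll in the frame of spindle between 0.004 and 0.013 m and angle between each of large_roll, small_roll, die's own z axis and vertical below 0.1 rad and z of small_roll in the frame of spindle between 0.055 and 0.066 m and x of die in the frame of die_bin between -0.03 and 0.03 m and y of die in the frame of die_bin between -0.03 and 0.03 m and z of die in the frame of die_bin between 0 and 0.008 m and x of large_key in the frame of key_bin between -0.045 and 0.045 m and y of large_key in the frame of key_bin between -0.05 and 0.05 m and z of large_key in the frame of key_bin between 0 and 0.008 m and angle between large_key's own z axis and vertical below 0.06 rad and linear speed of each of large_roll, small_roll, die, large_key below 0.01 m/s and angular speed of each of large_roll, small_roll, die, large_key below 0.1 rad/s); the robot touches nothing.
It fails at once if the empty cardboard core is moved from where it lay by more than 25 mm (distance of empty_core from where it was at the start of the episode above 0.025 m).
It fails at once if the bare mounting block is moved from where it lay by more than 25 mm (distance of bare_block from where it was at the start of the episode above 0.025 m).
It fails at once if the small hex key is moved from where it lay by more than 25 mm (distance of small_key from where it was at the start of the episode above 0.025 m).
It fails at once if the die is let fall (free of the fingers and faster than 0.7 m/s, a drop of about 25 mm) (linear speed of die above 0.7 m/s and contact force between the fingers and die below 0.05 N).
It also fails if it takes over 106 s, if anything falls off the work surface, if the arm or the gripper's body presses on something with over 40 N, if the wrist force passes 120 N, or if a joint passes its speed limit or range.

ROBOT

A 6-joint arm with a two-finger parallel gripper is mounted at the origin on the work surface. World frame = base frame: x ahead of the robot, y to its left, z up, the work surface at z = 0. Lengths are in m, angles in rad, forces in N, time in s.
With the tool pointing down it reaches from about 0.4 to 0.925 m from the base axis. Payload 12.5 kg.
Tool frame: the origin (TCP) lies at the very end of the fingers, on their centre line; the grasp point (between the pads) lies 19 mm behind it; z points along the fingers, y is the line along which they close (so a half turn about z gives the same grasp; the last joint's range is limited). The gripper opens to 95 mm and grips with 3 to 60 N. Pads are 20 mm wide; open, the fingers measure 119 mm over their backs; the gripper's body (75 mm by 180 mm) begins 59 mm behind the grasp point.
Start: joints at [-1.341, 0.491, 1.559, -0, 1.092, -0.106], TCP at [0.206, -0.59, 0.215] pointing down, gripper open.
Joint ranges: [-3.1, 3.1], [-0.84, 2.19], [0.05, 2.79], [-1.13, 4.28], [0.06, 2.93], [-2.69, 2.69]. Speed limits (rad/s): [2.22, 2.22, 2.79, 3.14, 3.14, 3.14].

INTERFACE

Orientations are given as a 3x3 rotation matrix whose columns are the frame's x, y, z axes.
In Python, from cell import * gives the robot as it stands.
- The arm moves only by the tool step_arm, never from a script. Its argument "steps" is text: rows parted by semicolons, each of 6 numbers parted by spaces: the shift along the tool's x, y, z scaled (see below), then the turn, a rotation vector about the tool's x, y, z scaled (see below). In form: dx dy dz rx ry rz; .... A call has exactly 5 rows; each row is the pose to reach, as a shift and turn from the pose commanded when the call began, along the tool's axes at that moment; what a row does not reach only later rows make up. The controller multiplies each number of a shift by 0.15 m and each number of a turn by pi/2 rad. A row lasts 1/12 s, in which the tool goes at most 41.7 mm and 7.16 degrees, less where a joint would pass 70% of its speed; a pose out of reach is approached as far as the arm can. A call with a number of a shift or a turn outside -1 to 1 is refused whole. A call with a gripper value outside its range is refused whole. "jaw" is the closure, from -1 (fully open) to 1 (shut), set as the call begins (left out, the last holds). The fingers move at their own pace and stop on an object; "force" is the grip in N (left out, the last holds). Time passes only in rows, so rows that repeat a pose let the fingers close, or fill a call up. It gives the time, the measured TCP pose, the force, the opening and the grip force at its end, in the units of the state.
- get_obs(): the state, without advancing time (a new reading comes with each control period).
- grab_frame(name): name is "scene" or "top" or "wrist"; returns a dict with "image" (480x640x3 uint8, blue, green, red), "intrinsics" (3x3 intrinsics, pixels), "cam_to_world" (4x4, takes a point from camera to world coordinates). Camera axes: x right, y up, looking along -z (the intrinsics and any distortion apply to the point x, -y, -z); pixel columns grow to the right and rows downward; lengths in m; the calibration is good to about 2 mm. A picture is of the moment at which its call begins. There is no depth.
- finish_job(): hands the job in; it is judged then, once.
The state is a dict: "clock": time; "q": joint angles; "joint_vel": joint speeds; "effort": joint torques, N m; "tcp_pos": TCP position; "tcp_rot": TCP orientation; "ft_force": force on the tool from outside, world axes, zero at the start; "torque": the same for the moment, N m; "finger_gap": opening from 0.0 (shut) to 1.0 (fully open); "grip_force": force on a finger pad.
Only numpy, scipy, OpenCV 4.12 (cv2) and the standard library are available. Lean on these libraries where they do the work, as an engineer would, in place of code of your own. Each camera call takes 0.05 s, during which the arm holds its last target. There are 200 camera calls.

## Working session

There is one attempt and no reset: what is moved stays moved. The work goes in short steps, Python scripts to look and compute and a tool call to move; the robot and the scene stay as the last step left them, time stands still between calls to the robot, and variables do not carry over. Pictures are saved under pics/ and viewed, at most 14 in all, crops included, and the job is handed in when it is done.

Besides the shell and the picture viewer there is one more tool, called after ">>>" as a command line: name --argument value ..., lists and objects as JSON in quotes. step_arm: Moves the arm, as the interface text tells. Shifts and turns lie within -1 to 1; 1 stands for 0.15 m of shift or pi/2 rad of turn. Its arguments: {"type":"object","properties":{"steps":{"type":"string"},"jaw":{"type":"number"},"force":{"type":"number"}},"required":["steps"]}

```bash
mkdir -p pics; ls
cat > h.py <<'E'
from cell import *
import numpy as np, cv2
def snap(cam,fn):
    f=grab_frame(cam); cv2.imwrite('pics/'+fn+'.png',f['image']); np.savez('pics/'+fn+'.npz',K=f['intrinsics'],T=f['cam_to_world']); return f
def px2w(fn,u,v,z):
    d=np.load('pics/'+fn+'.npz'); K,T=d['K'],d['T']
    r=np.linalg.inv(K)@[u,v,1]; r=T[:3,:3]@[r[0],-r[1],-r[2]]; o=T[:3,3]
    return o+r*(z-o[2])/r[2]
def w2px(fn,p):
    d=np.load('pics/'+fn+'.npz'); K,T=d['K'],d['T']
    c=T[:3,:3].T@(np.array(p)-T[:3,3]); q=K@[c[0],-c[1],-c[2]]; return q[:2]/q[2]
E
python3 - <<'E'
from h import *
for c in('top','scene'):
    f=snap(c,c+'0'); print(c,f['intrinsics'].round(1).tolist(),f['cam_to_world'].round(3).tolist(),f.keys())
o=get_obs(); print(o)
E
```

```text
pics
top [[467.9, 0.0, 320.0], [0.0, 467.9, 244.9], [0.0, 0.0, 1.0]] [[0.028, 0.997, -0.077, 0.377], [-1.0, 0.028, 0.001, -0.068], [0.003, 0.077, 0.997, 1.118], [0.0, 0.0, 0.0, 1.0]] dict_keys(['image', 'intrinsics', 'cam_to_world'])
scene [[497.7, 0.0, 315.6], [0.0, 497.7, 237.6], [0.0, 0.0, 1.0]] [[0.672, -0.603, 0.43, 0.903], [0.74, 0.555, -0.379, -0.471], [-0.01, 0.574, 0.819, 0.907], [0.0, 0.0, 0.0, 1.0]] dict_keys(['image', 'intrinsics', 'cam_to_world'])
{'clock': 0.1, 'q': array([-1.34058527e+00,  4.91487029e-01,  1.55934892e+00, -1.51001321e-05,
        1.09168456e+00, -1.05600419e-01]), 'joint_vel': array([-0.00100144, -0.00085664, -0.0038411 ,  0.00105996, -0.00157371,
        0.00234079]), 'effort': array([ 2.31805025e-03, -6.13625622e+01, -2.58606452e+01,  6.93365419e-02,
        4.70070296e-02, -5.74474143e-05]), 'tcp_pos': array([ 0.20593344, -0.58989579,  0.21414142]), 'tcp_rot': array([[ 9.44140924e-01,  3.29541901e-01, -2.24768505e-04],
       [ 3.29541966e-01, -9.44140499e-01,  9.00324635e-04],
       [ 8.44816434e-05, -9.24103988e-04, -9.99999569e-01]]), 'ft_force': array([ 0.86229834,  0.25587564, -1.279725  ]), 'torque': array([ 0.00764348, -0.00270176,  0.01488498]), 'grip_force': 0.0, 'finger_gap': 0.998753740266896}
```

View pics/top0.png

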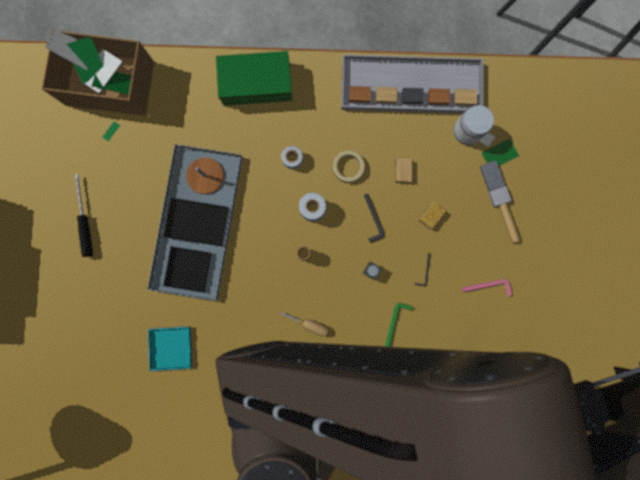

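View pics/scene0.png

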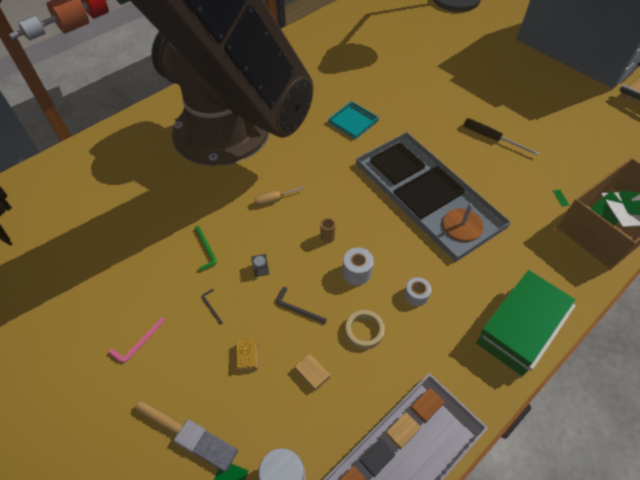

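Candidates (top image):
- **Rolls:** large (312,207) and small (291,157). Look-alikes are the empty core (305,255), the tape ring (349,167) and a grey item (373,270).
- **Die:** the brass-faced one is at (433,215), and the bare block is at (404,170).
- **Large key:** the dark one at (373,218). Look-alikes are the small key (424,270), green (400,320) and pink (490,288).
- **Bins:** black square (187,269), black long (197,222) and the turquoise decoy (170,348). The spindle is at (205,176).

A close crop will check these choices.

Run:
```python
from h import *
im=cv2.imread('pics/top0.png')[135:305,140:460]
im=cv2.resize(im,None,fx=2.5,fy=2.5,interpolation=cv2.INTER_CUBIC)
im=cv2.convertScaleAbs(im,alpha=1.5)
cv2.imwrite('pics/crop0.png',im)
```

```text
(no output)
```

View pics/crop0.png

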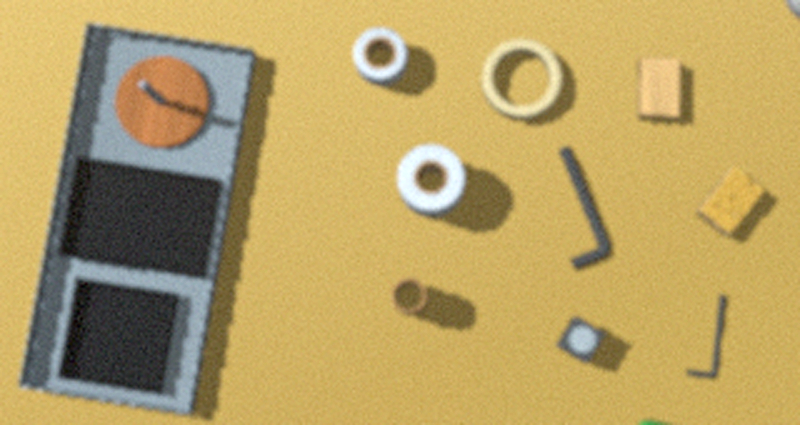

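Run:
```python
from h import *
def P(cx,cy,z): return px2w('top0',140+(cx+.5)/2.5-.5,135+(cy+.5)/2.5-.5,z)[:2]
A=lambda a,b:np.arctan2(*(b-a)[::-1])
for n,c in dict(lr=(431,179,.052),sr=(380,55,.032),core=(410,296,.052),die=(735,201,.023),bare=(661,88,.018),k_end=(567,150,.01),k_cor=(605,248,.01),k_sh=(575,264,.01),spbase=(163,102,.01),sptip=(143,88,.078),grey=(580,340,.04),t1=(88,25,.022),t2=(253,52,.022),t3=(190,412,.022),t4=(22,385,.022)).items(): print(n,P(*c).round(4))
c=sum(P(*p,.022) for p in[(88,25),(253,52),(190,412),(22,385)])/4
a=P(22,385,.022);b=P(88,25,.022);d=P(190,412,.022);e=P(253,52,.022)
print('tray',c,A(a,b),A(d,e),np.linalg.norm(b-a),np.linalg.norm(d-a))
for t in (A(a,b),): 
  for k in(-1,0,1): print(c+.114*k*np.array([np.cos(t),np.sin(t)]))
print('square', P(125,335,.005),'long',P(143,215,.005))
print('key ang',A(P(567,150,.01),P(605,248,.01)))
d4=[P(738,167,.023),P(770,190,.023),P(732,236,.023),P(700,205,.023)];print([x.round(4) for x in d4],A(d4[3],d4[0]),A(d4[2],d4[1]),A(d4[0],d4[1]))
```

```text
lr [ 0.5479 -0.0485]
sr [0.6679 0.0035]
core [ 0.4396 -0.0325]
die [ 0.5397 -0.3355]
bare [ 0.6473 -0.265 ]
k_end [ 0.5863 -0.1771]
k_cor [ 0.493  -0.2152]
k_sh [ 0.4769 -0.187 ]
spbase [0.6219 0.2117]
sptip [0.6192 0.2132]
grey [ 0.4041 -0.1897]
t1 [0.6918 0.2837]
t2 [0.6701 0.1253]
t3 [0.3275 0.1699]
t4 [0.3482 0.3275]
tray [0.50937682 0.22659452] -0.1266280145064974 -0.12961705832565779 0.3463659880777755 0.15889859454232938
[0.39628958 0.24099157]
[0.50937682 0.22659452]
[0.62246407 0.21219748]
square [0.39768026 0.23856348] long [0.51283276 0.22700556]
key ang -2.754144823659165
[array([ 0.5722, -0.338 ]), array([ 0.5511, -0.3684]), array([ 0.5064, -0.3329]), array([ 0.535 , -0.3024])] -0.7620235659281009 -0.6710057632401037 -2.176892784779986
```

>>> step_arm --steps ".2 -.12 0 0 0 0;.4 -.24 0 0 0 0;.6 -.36 0 0 0 0;.8 -.48 0 0 0 0;.97 -.58 0 0 0 0" --jaw -1 --force 25

```text
clock: 0.52
tcp_pos: [0.3156, -0.4581, 0.2145]
tcp_rot: [[0.944, 0.33, -0.0], [0.33, -0.944, 0.001], [0.0, -0.001, -1.0]]
ft_force: [0.9, -0.4, 0.2]
finger_gap: 1.0
grip_force: 0.0
```

>>> step_arm --steps ".2 -.12 0 0 0 0;.4 -.24 0 0 0 0;.6 -.36 0 0 0 0;.8 -.48 0 0 0 0;.97 -.58 0 0 0 0"

```text
clock: 0.93
tcp_pos: [0.4244, -0.328, 0.2145]
tcp_rot: [[0.944, 0.33, -0.0], [0.33, -0.944, 0.0], [-0.0, -0.0, -1.0]]
ft_force: [1.4, -0.2, 0.8]
finger_gap: 0.999
grip_force: 0.0
```

>>> step_arm --steps ".2 -.12 0 0 0 0;.4 -.24 0 0 0 0;.6 -.36 0 0 0 0;.8 -.48 0 0 0 0;.97 -.58 0 0 0 0"

```text
clock: 1.35
tcp_pos: [0.5331, -0.1978, 0.2144]
tcp_rot: [[0.944, 0.33, -0.0], [0.33, -0.944, 0.0], [-0.0, -0.0, -1.0]]
ft_force: [-0.1, -1.0, 0.1]
finger_gap: 0.998
grip_force: 0.0
```

```bash
cat >> h.py <<'E'
def go(x,y,z,yaw):
    o=get_obs(); R=o['tcp_rot']; p=o['tcp_pos']; cy=np.arctan2(R[1,0],R[0,0])
    d=R.T@(np.array([x,y,z])-p)/.15
    t=-((yaw-cy+np.pi)%(2*np.pi)-np.pi)
    print('tcp',p.round(4),'yaw',cy.round(3),'q6',o['q'][5].round(2),'clock',round(o['clock'],2),'gap',round(o['finger_gap'],3),'| delta',d.round(3),'rz',(t/(np.pi/2)).round(3))
E
python3 - <<'E'
from h import *
snap('wrist','w1'); go(.53,-.2,.215,.388)
E
```

```text
tcp [ 0.5354 -0.195   0.2144] yaw 0.338 q6 0.77 clock 1.4 gap 0.995 | delta [-0.045  0.019 -0.004] rz -0.032
```

View pics/w1.png

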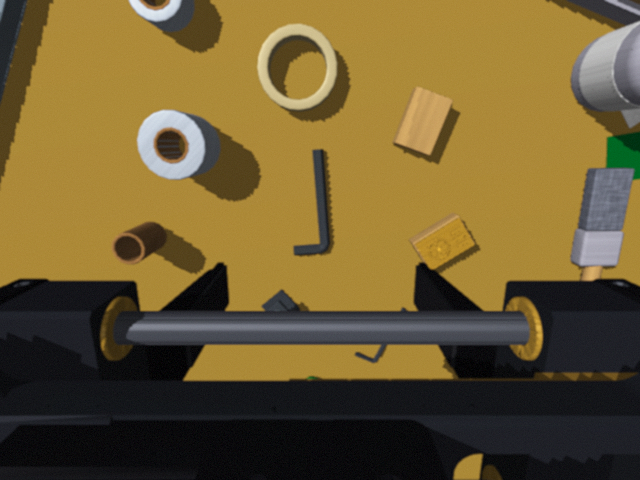

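The wrist view shows the large key with tip at (319,150), elbow at (324,248) and short end at (294,250). The brass die is at (444,241), the bare block at (424,121), the large roll top at (171,144), and the core at (128,247).

Run:
```python
from h import *
p=lambda u,v,z:px2w('w1',u,v,z)[:2]
A=lambda a,b:np.arctan2(*(b-a)[::-1])
a=p(319,150,.01);b=p(322.5,250,.01);s=p(294,250,.01)
print('key',a,b,s,np.linalg.norm(b-a),A(a,b)+np.pi)
th=A(a,b);print('grip',a+.062*np.array([np.cos(th),np.sin(th)]))
print('lr',p(171,144,.052))
d=[p(*q,.023) for q in((458,215),(477,241),(432,270),(411,242))]
print('die',sum(d)/4,[x.round(3) for x in d],A(d[2],d[1]),A(d[3],d[0]))
q=[p(*x,.018) for x in((416,87),(452,98),(433,155),(394,144))];print('bare',sum(q)/4)
g=a+.062*np.array([np.cos(th),np.sin(th)])
go(*g,.05,th+np.pi)
```

```text
key [ 0.5915411 -0.1752579] [ 0.49224439 -0.21392099] [ 0.48194204 -0.18448914] 0.106558290460446 0.37130850100565693
grip [ 0.53376619 -0.19775368]
lr [ 0.55328271 -0.04754075]
die [ 0.54623516 -0.33053636] [array([ 0.578, -0.332]), array([ 0.559, -0.362]), array([ 0.514, -0.331]), array([ 0.535, -0.297])] -0.6092572613630822 -0.6792877486636554
bare [ 0.65112756 -0.26299922]
tcp [ 0.5354 -0.195   0.2144] yaw 0.338 q6 0.77 clock 1.4 gap 0.995 | delta [-0.018  0.014  1.096] rz -0.021
```

>>> step_arm --steps "-.018 .014 .2 0 0 -.021;-.018 .014 .4 0 0 -.021;-.018 .014 .6 0 0 -.021;-.018 .014 .8 0 0 -.021;-.018 .014 .95 0 0 -.021" --jaw 0.2

```text
clock: 1.82
tcp_pos: [0.5294, -0.2023, 0.0698]
tcp_rot: [[0.933, 0.361, -0.002], [0.361, -0.933, 0.001], [-0.001, -0.001, -1.0]]
ft_force: [1.0, 0.1, -0.9]
finger_gap: 0.704
grip_force: 0.0
```

>>> step_arm --steps "0 0 .15 0 0 0;0 0 .3 0 0 0;0 0 .4 0 0 0;0 0 .45 0 0 0;0 0 .455 0 0 0"

```text
clock: 2.23
tcp_pos: [0.5295, -0.2025, 0.0024]
tcp_rot: [[0.933, 0.36, -0.002], [0.36, -0.933, 0.001], [-0.002, -0.002, -1.0]]
ft_force: [0.4, -0.2, 0.1]
finger_gap: 0.415
grip_force: 0.0
```

Run:
```python
from h import *
go(.5338,-.1978,.002,.371); print(get_obs()['ft_force'])
```

```text
tcp [ 0.5295 -0.2025  0.0024] yaw 0.369 q6 0.72 clock 2.23 gap 0.415 | delta [ 0.038 -0.019  0.003] rz -0.001
[ 0.37863336 -0.20979965  0.0563457 ]
```

>>> step_arm --steps ".03 -.015 0 0 0 0;.03 -.015 0 0 0 0;.03 -.015 0 0 0 0;.03 -.015 0 0 0 0;.03 -.015 0 0 0 0"

```text
clock: 2.65
tcp_pos: [0.5339, -0.1991, 0.0046]
tcp_rot: [[0.933, 0.361, 0.001], [0.361, -0.933, -0.001], [0.001, 0.001, -1.0]]
ft_force: [-0.5, 0.0, -0.2]
finger_gap: 0.4
grip_force: 0.0
```

>>> step_arm --steps "0 0 0 0 0 0;0 0 0 0 0 0;0 0 0 0 0 0;0 0 0 0 0 0;0 0 0 0 0 0" --jaw 1

```text
clock: 3.07
tcp_pos: [0.5336, -0.199, 0.0039]
tcp_rot: [[0.933, 0.36, -0.0], [0.36, -0.933, -0.0], [-0.0, 0.0, -1.0]]
ft_force: [0.1, 0.9, -0.8]
finger_gap: 0.104
grip_force: 8.0
```

>>> step_arm --steps "0 0 0 0 0 0;0 0 0 0 0 0;0 0 0 0 0 0;0 0 0 0 0 0;0 0 0 0 0 0"

```text
clock: 3.48
tcp_pos: [0.5336, -0.199, 0.0039]
tcp_rot: [[0.933, 0.36, 0.0], [0.36, -0.933, -0.0], [-0.0, 0.0, -1.0]]
ft_force: [-0.2, -1.4, 1.5]
finger_gap: 0.1
grip_force: 24.9
```

>>> step_arm --steps "0 0 -.1 0 0 0;0 0 -.25 0 0 0;0 0 -.45 0 0 0;0 0 -.65 0 0 0;0 0 -.8 0 0 0"

```text
clock: 3.9
tcp_pos: [0.5338, -0.199, 0.1259]
tcp_rot: [[0.933, 0.361, 0.001], [0.361, -0.933, -0.001], [0.001, 0.001, -1.0]]
ft_force: [0.4, -0.6, -0.4]
finger_gap: 0.104
grip_force: 24.9
```

Run:
```python
from h import *
snap('wrist','w2'); go(.51,.227,.122,1.443); print(get_obs()['grip_force'])
```

```text
tcp [ 0.5352 -0.1997  0.1296] yaw 0.369 q6 0.73 clock 3.95 gap 0.098 | delta [ 0.869 -2.714  0.041] rz -0.684
24.886625111103058
```

View pics/w2.png

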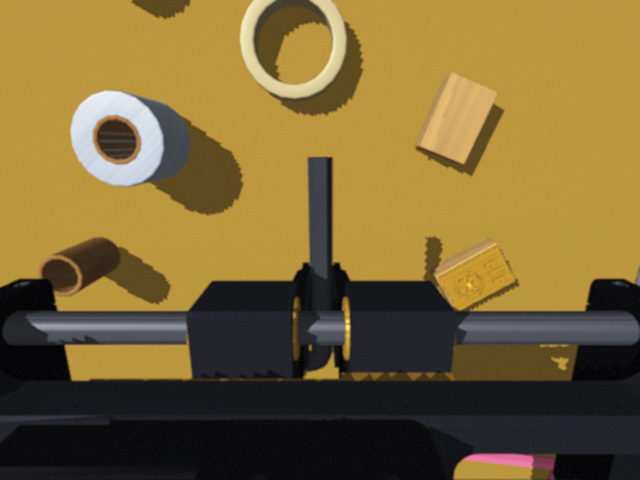

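The key is held between the fingers, its tip at (320,157). I'll carry it to above the long bin.

>>> step_arm --steps ".06 -.18 0 0 0 -.046;.12 -.36 0 0 0 -.092;.18 -.54 0 0 0 -.138;.24 -.72 0 0 0 -.184;.305 -.88 0 0 0 -.228"

```text
clock: 4.37
tcp_pos: [0.5281, -0.0579, 0.1237]
tcp_rot: [[0.745, 0.667, -0.0], [0.667, -0.745, 0.0], [-0.0, -0.0, -1.0]]
ft_force: [-0.1, -1.2, -1.1]
finger_gap: 0.099
grip_force: 24.9
```

>>> step_arm --steps ".12 -.14 0 0 0 -.046;.24 -.28 0 0 0 -.092;.36 -.42 0 0 0 -.138;.48 -.57 0 0 0 -.184;.593 -.717 0 0 0 -.228"

```text
clock: 4.78
tcp_pos: [0.5234, 0.0815, 0.1236]
tcp_rot: [[0.464, 0.886, -0.0], [0.886, -0.464, -0.0], [-0.0, -0.0, -1.0]]
ft_force: [0.6, -0.4, -0.7]
finger_gap: 0.101
grip_force: 24.9
```

>>> step_arm --steps ".16 -.09 0 0 0 -.046;.32 -.18 0 0 0 -.092;.48 -.27 0 0 0 -.138;.64 -.37 0 0 0 -.184;.807 -.464 0 0 0 -.228"

```text
clock: 5.2
tcp_pos: [0.5182, 0.2209, 0.1235]
tcp_rot: [[0.124, 0.992, -0.0], [0.992, -0.124, -0.0], [-0.0, -0.0, -1.0]]
ft_force: [-0.1, 0.4, -0.2]
finger_gap: 0.101
grip_force: 24.9
```

>>> step_arm --steps "0 0 0 0 0 0;0 0 0 0 0 0;0 0 0 0 0 0;0 0 0 0 0 0;0 0 0 0 0 0"

```text
clock: 5.62
tcp_pos: [0.5188, 0.2187, 0.1238]
tcp_rot: [[0.129, 0.992, -0.0], [0.992, -0.129, -0.0], [-0.0, -0.0, -1.0]]
ft_force: [0.6, 0.3, -0.4]
finger_gap: 0.102
grip_force: 24.9
```

Run:
```python
from h import *
snap('wrist','w3'); go(.5205,.2191,.122,1.443); print(get_obs()['grip_force'])
```

```text
tcp [0.5188 0.2188 0.1238] yaw 1.442 q6 0.41 clock 5.67 gap 0.102 | delta [0.004 0.011 0.012] rz -0.001
24.886699318885803
```

View pics/w3.png

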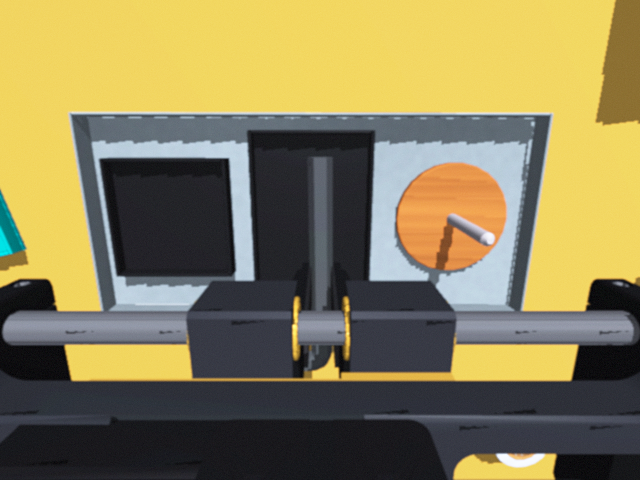

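The tray is seen from above the long bin. The long bin's far edge runs from (249,131) to (374,131), the square bin spans (100,159) to (236,276), and the spindle base centre is at (452,216).

Run:
```python
from h import *
p=lambda u,v,z:px2w('w3',u,v,z)[:2]
a,b=p(249,131,.017),p(374,131,.017);yaw=np.arctan2(*(b-a)[::-1]);print('far edge',a,b,np.linalg.norm(b-a),yaw)
n=np.array([np.sin(yaw),-np.cos(yaw)])
print('bin c',(a+b)/2+n*.069)
r,s=p(70,114,.022),p(551,114,.022);y2=np.arctan2(*(s-r)[::-1]);print('tray',np.linalg.norm(s-r),y2,'c',(r+s)/2+.081*np.array([np.sin(y2),-np.cos(y2)]))
print('spindle',p(452,216,.01),'tip',p(488,239,.078))
print('sq',sum(p(*q,.017) for q in((100,159),(229,159),(236,275),(117,276)))/4)
print('key tip',p(320,157,.128))
```

```text
far edge [0.47592681 0.30315534] [0.56810916 0.29120323] 0.09295395284338893 -0.12893789101627645
bin c [0.5131459  0.22875205]
tray 0.34723731312550493 -0.12892630628459667 c [0.51261392 0.22846123]
spindle [0.62563573 0.21734227] tip [0.6238894 0.216757 ]
sq [0.4025384  0.24473508]
key tip [0.52663874 0.28183618]
```

>>> step_arm --steps "0 .027 .15 0 0 0;0 .027 .3 0 0 0;0 .027 .45 0 0 0;0 .027 .55 0 0 0;0 .027 .6 0 0 0"

```text
clock: 6.08
tcp_pos: [0.5221, 0.2182, 0.032]
tcp_rot: [[0.128, 0.992, -0.002], [0.992, -0.128, -0.001], [-0.001, -0.002, -1.0]]
ft_force: [-0.0, -0.2, -0.7]
finger_gap: 0.099
grip_force: 24.9
```

>>> step_arm --steps "0 0 .04 0 0 0;0 0 .08 0 0 0;0 0 .12 0 0 0;0 0 .145 0 0 0;0 0 .155 0 0 0"

```text
clock: 6.5
tcp_pos: [0.5227, 0.2191, 0.0104]
tcp_rot: [[0.127, 0.992, 0.0], [0.992, -0.127, -0.0], [-0.0, 0.0, -1.0]]
ft_force: [0.5, 0.2, -0.4]
finger_gap: 0.104
grip_force: 24.9
```

>>> step_arm --steps "0 0 0 0 0 0;0 0 0 0 0 0;0 0 0 0 0 0;0 0 0 0 0 0;0 0 0 0 0 0"

```text
clock: 6.92
tcp_pos: [0.5228, 0.2192, 0.0109]
tcp_rot: [[0.127, 0.992, 0.0], [0.992, -0.127, 0.0], [0.0, 0.0, -1.0]]
ft_force: [0.1, 0.4, -0.5]
finger_gap: 0.101
grip_force: 24.9
```

>>> step_arm --steps "0 0 .005 0 0 0;0 0 .012 0 0 0;0 0 .012 0 0 0;0 0 .012 0 0 0;0 0 .012 0 0 0"

```text
clock: 7.33
tcp_pos: [0.5228, 0.2191, 0.0089]
tcp_rot: [[0.127, 0.992, 0.0], [0.992, -0.127, -0.0], [0.0, 0.0, -1.0]]
ft_force: [0.2, 0.9, 1.6]
finger_gap: 0.099
grip_force: 24.9
```

>>> step_arm --steps "0 0 0 0 0 0;0 0 0 0 0 0;0 0 0 0 0 0;0 0 0 0 0 0;0 0 0 0 0 0" --jaw 0.55

```text
clock: 7.75
tcp_pos: [0.5227, 0.2191, 0.0087]
tcp_rot: [[0.127, 0.992, -0.0], [0.992, -0.127, -0.0], [-0.0, -0.0, -1.0]]
ft_force: [-0.1, -0.5, 0.1]
finger_gap: 0.227
grip_force: 0.0
```

>>> step_arm --steps "0 0 -.02 0 0 0;0 0 -.08 0 0 0;0 0 -.25 0 0 0;0 0 -.5 0 0 0;0 0 -.75 0 0 0"

```text
clock: 8.17
tcp_pos: [0.5221, 0.219, 0.1227]
tcp_rot: [[0.127, 0.992, -0.002], [0.992, -0.127, -0.001], [-0.001, -0.002, -1.0]]
ft_force: [0.9, 0.1, 0.8]
finger_gap: 0.228
grip_force: 0.0
```

Run:
```python
from h import *
go(.546,-.331,.18,-.128)
```

```text
tcp [0.5221 0.219  0.1227] yaw 1.443 q6 0.41 clock 8.17 gap 0.228 | delta [-3.617  0.624 -0.38 ] rz 1.0
```

>>> step_arm --steps "-.18 .03 -.03 0 0 -.034;-.36 .06 -.06 0 0 -.068;-.54 .09 -.09 0 0 -.1;-.72 .12 -.12 0 0 -.134;-.904 .157 -.154 0 0 -.168" --jaw -1

```text
clock: 8.58
tcp_pos: [0.5285, 0.0805, 0.1455]
tcp_rot: [[-0.139, 0.99, 0.001], [0.99, 0.139, -0.0], [-0.0, 0.001, -1.0]]
ft_force: [-0.1, -0.3, -0.4]
finger_gap: 0.514
grip_force: 0.0
```

>>> step_arm --steps "-.18 -.017 -.03 0 0 -.034;-.36 -.034 -.06 0 0 -.068;-.54 -.05 -.09 0 0 -.1;-.72 -.067 -.12 0 0 -.134;-.914 -.084 -.154 0 0 -.168"

```text
clock: 9.0
tcp_pos: [0.5346, -0.057, 0.1686]
tcp_rot: [[-0.392, 0.92, 0.001], [0.92, 0.392, -0.0], [-0.0, 0.0, -1.0]]
ft_force: [0.7, -0.2, 0.1]
finger_gap: 0.869
grip_force: 0.0
```

>>> step_arm --steps "-.18 -.065 -.03 0 0 -.034;-.36 -.13 -.06 0 0 -.068;-.52 -.195 -.09 0 0 -.1;-.69 -.26 -.12 0 0 -.134;-.86 -.32 -.154 0 0 -.168"

```text
clock: 9.42
tcp_pos: [0.5406, -0.1947, 0.1917]
tcp_rot: [[-0.618, 0.786, 0.0], [0.786, 0.618, -0.0], [-0.0, 0.0, -1.0]]
ft_force: [0.8, 0.4, -0.2]
finger_gap: 1.001
grip_force: 0.0
```

>>> step_arm --steps "-.15 -.107 -.03 0 0 -.034;-.3 -.214 -.06 0 0 -.068;-.45 -.32 -.09 0 0 -.1;-.6 -.427 -.12 0 0 -.134;-.747 -.533 -.154 0 0 -.168"

```text
clock: 9.83
tcp_pos: [0.5467, -0.3322, 0.2148]
tcp_rot: [[-0.802, 0.597, 0.0], [0.597, 0.802, -0.0], [-0.0, -0.0, -1.0]]
ft_force: [0.4, -0.1, -0.1]
finger_gap: 0.998
grip_force: 0.0
```

>>> step_arm --steps "0 0 0 0 0 0;0 0 0 0 0 0;0 0 0 0 0 0;0 0 0 0 0 0;0 0 0 0 0 0"

```text
clock: 10.25
tcp_pos: [0.5471, -0.3298, 0.2139]
tcp_rot: [[-0.801, 0.599, -0.0], [0.599, 0.801, 0.0], [0.0, 0.0, -1.0]]
ft_force: [0.3, -0.1, 0.1]
finger_gap: 1.001
grip_force: 0.0
```

Run:
```python
from h import *
snap('wrist','w4'); go(.546,-.331,.215,2.497)
```

```text
tcp [ 0.5472 -0.33    0.2139] yaw 2.5 q6 -1.57 clock 10.3 gap 0.998 | delta [ 0.002 -0.01  -0.007] rz 0.002
```

View pics/w4.png

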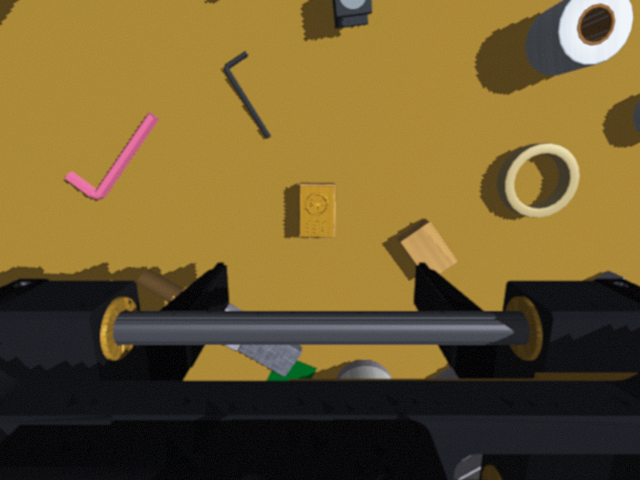

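The die sits square to the tool, with its top centre at (318,210). The bare block's nearest corner is at (400,247), clear of the fingers.

Run:
```python
from h import *
p=px2w('w4',318,210,.023); print(p); go(p[0],p[1],.005,2.5)
a,b=px2w('w4',336,184,.023),px2w('w4',336,236,.023);print(np.arctan2(*(a-b)[1::-1]))
```

```text
[ 0.54317435 -0.33039049  0.023     ]
tcp [ 0.5472 -0.33    0.2139] yaw 2.5 q6 -1.57 clock 10.3 gap 0.998 | delta [ 0.02  -0.018  1.393] rz -0.0
2.510377886365545
```

>>> step_arm --steps ".02 -.018 .2 0 0 0;.02 -.018 .4 0 0 0;.02 -.018 .6 0 0 0;.02 -.018 .8 0 0 0;.02 -.018 .95 0 0 0" --jaw -0.5

```text
clock: 10.72
tcp_pos: [0.5426, -0.3303, 0.0691]
tcp_rot: [[-0.801, 0.599, -0.001], [0.599, 0.801, 0.001], [0.002, -0.0, -1.0]]
ft_force: [0.2, -0.2, -0.1]
finger_gap: 0.762
grip_force: 0.0
```

>>> step_arm --steps "0 0 .15 0 0 0;0 0 .3 0 0 0;0 0 .4 0 0 0;0 0 .44 0 0 0;0 0 .443 0 0 0"

```text
clock: 11.13
tcp_pos: [0.5427, -0.3305, 0.0037]
tcp_rot: [[-0.801, 0.599, -0.002], [0.599, 0.801, 0.001], [0.002, -0.0, -1.0]]
ft_force: [-1.0, -0.4, 0.3]
finger_gap: 0.748
grip_force: 0.0
```

>>> step_arm --steps "0 0 0 0 0 0;0 0 0 0 0 0;0 0 0 0 0 0;0 0 0 0 0 0;0 0 0 0 0 0" --jaw 1

```text
clock: 11.55
tcp_pos: [0.5433, -0.3315, 0.0055]
tcp_rot: [[-0.8, 0.599, 0.001], [0.599, 0.8, -0.001], [-0.001, -0.0, -1.0]]
ft_force: [-0.2, 0.2, -0.2]
finger_gap: 0.454
grip_force: 0.0
```

>>> step_arm --steps "0 0 0 0 0 0;0 0 0 0 0 0;0 0 0 0 0 0;0 0 0 0 0 0;0 0 0 0 0 0"

```text
clock: 11.97
tcp_pos: [0.5432, -0.3315, 0.0053]
tcp_rot: [[-0.8, 0.599, 0.0], [0.599, 0.8, -0.0], [-0.001, -0.0, -1.0]]
ft_force: [-0.6, 1.2, 5.8]
finger_gap: 0.398
grip_force: 25.0
```

>>> step_arm --steps "0 0 -.05 0 0 0;0 0 -.15 0 0 0;0 0 -.3 0 0 0;0 0 -.5 0 0 0;0 0 -.7 0 0 0"

```text
clock: 12.38
tcp_pos: [0.5426, -0.3309, 0.1106]
tcp_rot: [[-0.8, 0.599, -0.001], [0.599, 0.8, 0.001], [0.002, -0.0, -1.0]]
ft_force: [0.2, -0.4, -2.0]
finger_gap: 0.399
grip_force: 25.0
```

Run:
```python
from h import *
go(.40,.2425,.122,3.014)
```

```text
tcp [ 0.5426 -0.3309  0.1106] yaw 2.499 q6 -1.58 clock 12.38 gap 0.399 | delta [ 3.053  2.49  -0.071] rz -0.328
```

>>> step_arm --steps ".12 .1 0 0 0 -.013;.24 .2 0 0 0 -.026;.36 .3 0 0 0 -.04;.48 .4 0 0 0 -.053;.611 .497 0 0 0 -.066"

```text
clock: 12.8
tcp_pos: [0.5141, -0.2157, 0.1101]
tcp_rot: [[-0.859, 0.513, 0.0], [0.513, 0.859, -0.0], [-0.0, -0.0, -1.0]]
ft_force: [1.1, 0.4, -1.4]
finger_gap: 0.398
grip_force: 25.0
```

>>> step_arm --steps ".11 .11 0 0 0 -.013;.22 .22 0 0 0 -.026;.33 .33 0 0 0 -.04;.44 .44 0 0 0 -.053;.557 .558 0 0 0 -.066"

```text
clock: 13.22
tcp_pos: [0.4852, -0.1011, 0.1101]
tcp_rot: [[-0.907, 0.421, 0.0], [0.421, 0.907, -0.0], [-0.0, -0.0, -1.0]]
ft_force: [0.4, -0.6, 0.1]
finger_gap: 0.396
grip_force: 25.0
```

>>> step_arm --steps ".1 .12 0 0 0 -.013;.2 .24 0 0 0 -.026;.3 .36 0 0 0 -.04;.4 .48 0 0 0 -.053;.497 .612 0 0 0 -.066"

```text
clock: 13.63
tcp_pos: [0.4562, 0.0136, 0.1101]
tcp_rot: [[-0.946, 0.325, -0.0], [0.325, 0.946, -0.0], [-0.0, -0.0, -1.0]]
ft_force: [0.3, 0.2, -0.7]
finger_gap: 0.397
grip_force: 25.0
```

>>> step_arm --steps ".086 .13 0 0 0 -.013;.17 .26 0 0 0 -.026;.26 .4 0 0 0 -.04;.345 .53 0 0 0 -.053;.431 .66 0 0 0 -.066"

```text
clock: 14.05
tcp_pos: [0.4275, 0.1285, 0.1101]
tcp_rot: [[-0.974, 0.225, 0.0], [0.225, 0.974, -0.0], [-0.0, -0.0, -1.0]]
ft_force: [1.2, 0.1, -1.2]
finger_gap: 0.399
grip_force: 25.0
```

>>> step_arm --steps ".07 .14 0 0 0 -.013;.14 .28 0 0 0 -.026;.21 .42 0 0 0 -.04;.29 .56 0 0 0 -.053;.362 .701 0 0 0 -.066"

```text
clock: 14.47
tcp_pos: [0.3982, 0.2431, 0.11]
tcp_rot: [[-0.992, 0.123, -0.0], [0.123, 0.992, -0.0], [-0.0, -0.0, -1.0]]
ft_force: [0.3, -0.4, -1.2]
finger_gap: 0.398
grip_force: 25.0
```

>>> step_arm --steps "0 0 0 0 0 0;0 0 0 0 0 0;0 0 0 0 0 0;0 0 0 0 0 0;0 0 0 0 0 0"

```text
clock: 14.88
tcp_pos: [0.3991, 0.2414, 0.1098]
tcp_rot: [[-0.992, 0.125, -0.0], [0.125, 0.992, -0.0], [0.0, -0.0, -1.0]]
ft_force: [0.5, -1.2, -0.8]
finger_gap: 0.398
grip_force: 25.0
```

Run:
```python
from h import *
snap('wrist','w5'); go(.3995,.2425,.012,3.013); print(get_obs()['grip_force'])
```

```text
tcp [0.3991 0.2414 0.1098] yaw 3.016 q6 -1.04 clock 14.93 gap 0.394 | delta [-0.002  0.008  0.652] rz 0.002
24.999297559261322
```

View pics/w5.png

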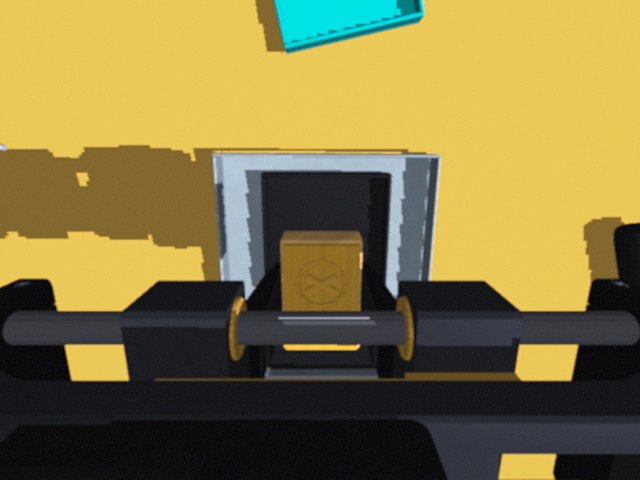

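The die is held level over the square bin, whose far edge runs from (263,173) to (390,173).

Run:
```python
from h import *
a,b=px2w('w5',263,173,.017)[:2],px2w('w5',390,173,.017)[:2]
d=(b-a)/np.linalg.norm(b-a); print(a,b,np.linalg.norm(b-a)); n=np.array([d[1],-d[0]])
c=(a+b)/2+n*.048; print(c, (a+b)/2-n*.048); go(*c,.01,3.013)
```

```text
[0.34585743 0.2057781 ] [0.35739733 0.29731768] 0.09226409508477089
[0.39925045 0.24554431] [0.30400431 0.25755147]
tcp [0.3991 0.2414 0.1098] yaw 3.016 q6 -1.04 clock 14.93 gap 0.394 | delta [0.002 0.027 0.665] rz 0.002
```

>>> step_arm --steps "0 .02 .12 0 0 0;0 .02 .25 0 0 0;0 .02 .38 0 0 0;0 .02 .5 0 0 0;0 .02 .58 0 0 0"

```text
clock: 15.35
tcp_pos: [0.3991, 0.2444, 0.0214]
tcp_rot: [[-0.992, 0.125, -0.001], [0.125, 0.992, -0.001], [0.001, -0.001, -1.0]]
ft_force: [0.2, -0.4, -1.0]
finger_gap: 0.395
grip_force: 25.0
```

>>> step_arm --steps "0 0 .02 0 0 0;0 0 .04 0 0 0;0 0 .06 0 0 0;0 0 .075 0 0 0;0 0 .08 0 0 0"

```text
clock: 15.77
tcp_pos: [0.3994, 0.2451, 0.011]
tcp_rot: [[-0.992, 0.124, 0.001], [0.124, 0.992, 0.0], [-0.001, 0.0, -1.0]]
ft_force: [0.3, 1.0, -0.3]
finger_gap: 0.396
grip_force: 25.0
```

>>> step_arm --steps "0 0 .002 0 0 0;0 0 .004 0 0 0;0 0 .004 0 0 0;0 0 .004 0 0 0;0 0 .004 0 0 0"

```text
clock: 16.18
tcp_pos: [0.3992, 0.2451, 0.0103]
tcp_rot: [[-0.992, 0.124, 0.0], [0.124, 0.992, 0.0], [-0.0, 0.0, -1.0]]
ft_force: [0.1, 0.3, -1.3]
finger_gap: 0.396
grip_force: 25.0
```

>>> step_arm --steps "0 0 .003 0 0 0;0 0 .003 0 0 0;0 0 .003 0 0 0;0 0 .003 0 0 0;0 0 .003 0 0 0"

```text
clock: 16.6
tcp_pos: [0.3993, 0.2451, 0.0102]
tcp_rot: [[-0.992, 0.124, 0.001], [0.124, 0.992, 0.0], [-0.001, 0.0, -1.0]]
ft_force: [-0.9, -0.7, 8.6]
finger_gap: 0.397
grip_force: 25.0
```

>>> step_arm --steps "0 0 0 0 0 0;0 0 0 0 0 0;0 0 0 0 0 0;0 0 0 0 0 0;0 0 0 0 0 0" --jaw -0.12

```text
clock: 17.02
tcp_pos: [0.3992, 0.245, 0.0096]
tcp_rot: [[-0.992, 0.124, -0.0], [0.124, 0.992, -0.0], [0.0, -0.0, -1.0]]
ft_force: [-0.3, -0.1, 0.4]
finger_gap: 0.557
grip_force: 0.0
```

>>> step_arm --steps "0 0 -.02 0 0 0;0 0 -.08 0 0 0;0 0 -.25 0 0 0;0 0 -.5 0 0 0;0 0 -.75 0 0 0"

```text
clock: 17.43
tcp_pos: [0.3985, 0.2447, 0.1237]
tcp_rot: [[-0.992, 0.124, -0.002], [0.124, 0.992, -0.001], [0.002, -0.001, -1.0]]
ft_force: [0.4, -0.0, 0.6]
finger_gap: 0.557
grip_force: 0.0
```

Run:
```python
from h import *
go(.552,-.048,.2,3.013)
```

```text
tcp [0.3985 0.2447 0.1237] yaw 3.017 q6 -1.04 clock 17.43 gap 0.557 | delta [-1.257 -1.81  -0.509] rz 0.003
```

>>> step_arm --steps "-.13 -.18 -.06 0 0 0;-.26 -.36 -.12 0 0 0;-.38 -.54 -.18 0 0 0;-.5 -.72 -.24 0 0 0;-.629 -.905 -.3 0 0 0" --jaw -1

```text
clock: 17.85
tcp_pos: [0.4761, 0.0973, 0.1686]
tcp_rot: [[-0.992, 0.124, 0.001], [0.124, 0.992, -0.0], [-0.001, 0.0, -1.0]]
ft_force: [0.4, 0.1, -0.1]
finger_gap: 0.854
grip_force: 0.0
```

>>> step_arm --steps "-.13 -.18 -.06 0 0 0;-.26 -.36 -.12 0 0 0;-.38 -.54 -.18 0 0 0;-.5 -.72 -.24 0 0 0;-.629 -.905 -.3 0 0 0"

```text
clock: 18.27
tcp_pos: [0.5528, -0.0493, 0.2137]
tcp_rot: [[-0.992, 0.124, 0.0], [0.124, 0.992, -0.0], [-0.0, -0.0, -1.0]]
ft_force: [0.5, -0.2, -0.3]
finger_gap: 0.998
grip_force: 0.0
```

>>> step_arm --steps "0 0 0 0 0 0;0 0 0 0 0 0;0 0 0 0 0 0;0 0 0 0 0 0;0 0 0 0 0 0"

```text
clock: 18.68
tcp_pos: [0.5522, -0.0468, 0.2123]
tcp_rot: [[-0.992, 0.123, -0.0], [0.123, 0.992, 0.0], [0.0, 0.0, -1.0]]
ft_force: [-0.3, 0.7, 0.7]
finger_gap: 0.998
grip_force: 0.0
```

Run:
```python
from h import *
snap('wrist','w6'); go(.552,-.048,.02,3.013)
```

```text
tcp [ 0.5523 -0.0468  0.2123] yaw 3.018 q6 -1.65 clock 18.73 gap 0.999 | delta [ 1.000e-03 -8.000e-03  1.282e+00] rz 0.003
```

View pics/w6.png

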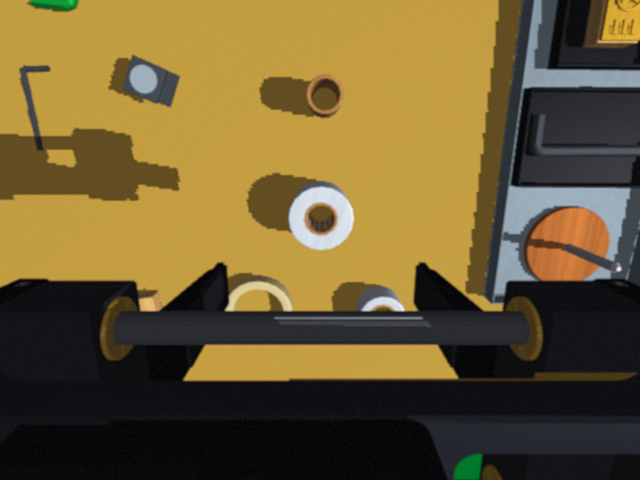

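The large roll's top centre is at (321,217). The key lies in the long bin, and the die is face up in the square bin.

Run:
```python
from h import *
p=px2w('w6',321,217,.052); print(p); go(p[0],p[1],.02,3.018)
```

```text
[ 0.55037165 -0.04634587  0.052     ]
tcp [ 0.5523 -0.0468  0.2123] yaw 3.018 q6 -1.65 clock 18.73 gap 0.999 | delta [0.013 0.002 1.282] rz 0.0
```

>>> step_arm --steps ".013 .002 .18 0 0 0;.013 .002 .36 0 0 0;.013 .002 .54 0 0 0;.013 .002 .72 0 0 0;.013 .002 .9 0 0 0"

```text
clock: 19.15
tcp_pos: [0.5506, -0.0465, 0.0762]
tcp_rot: [[-0.992, 0.123, 0.0], [0.123, 0.992, -0.0], [-0.0, -0.0, -1.0]]
ft_force: [0.9, 0.8, -0.6]
finger_gap: 0.999
grip_force: 0.0
```

>>> step_arm --steps "0 0 .1 0 0 0;0 0 .2 0 0 0;0 0 .3 0 0 0;0 0 .38 0 0 0;0 0 .38 0 0 0"

```text
clock: 19.57
tcp_pos: [0.5497, -0.0464, 0.0183]
tcp_rot: [[-0.992, 0.123, -0.003], [0.123, 0.992, 0.001], [0.003, 0.0, -1.0]]
ft_force: [-0.3, 0.4, -0.4]
finger_gap: 1.003
grip_force: 0.0
```

>>> step_arm --steps "0 0 0 0 0 0;0 0 0 0 0 0;0 0 0 0 0 0;0 0 0 0 0 0;0 0 0 0 0 0" --jaw 1

```text
clock: 19.98
tcp_pos: [0.5511, -0.0472, 0.0208]
tcp_rot: [[-0.992, 0.124, 0.001], [0.124, 0.992, -0.0], [-0.001, -0.0, -1.0]]
ft_force: [-0.3, 0.2, 0.5]
finger_gap: 0.709
grip_force: 0.0
```

>>> step_arm --steps "0 0 0 0 0 0;0 0 0 0 0 0;0 0 0 0 0 0;0 0 0 0 0 0;0 0 0 0 0 0"

```text
clock: 20.4
tcp_pos: [0.551, -0.0472, 0.0207]
tcp_rot: [[-0.992, 0.124, 0.001], [0.124, 0.992, -0.0], [-0.001, -0.0, -1.0]]
ft_force: [-0.4, 1.1, 6.3]
finger_gap: 0.66
grip_force: 25.0
```

>>> step_arm --steps "0 0 -.1 0 0 0;0 0 -.25 0 0 0;0 0 -.45 0 0 0;0 0 -.65 0 0 0;0 0 -.85 0 0 0"

```text
clock: 20.82
tcp_pos: [0.5503, -0.0472, 0.1487]
tcp_rot: [[-0.992, 0.124, -0.001], [0.124, 0.992, 0.0], [0.001, -0.0, -1.0]]
ft_force: [0.9, -0.0, -3.2]
finger_gap: 0.66
grip_force: 25.0
```

Run:
```python
from h import *
go(.624,.214,.15,3.013)
```

```text
tcp [ 0.5503 -0.0472  0.1487] yaw 3.017 q6 -1.65 clock 20.82 gap 0.66 | delta [-0.271  1.789 -0.009] rz 0.003
```

>>> step_arm --steps "-.03 .18 0 0 0 0;-.06 .36 0 0 0 0;-.09 .54 0 0 0 0;-.11 .72 0 0 0 0;-.135 .895 0 0 0 0"

```text
clock: 21.23
tcp_pos: [0.5874, 0.0847, 0.1475]
tcp_rot: [[-0.992, 0.124, -0.001], [0.124, 0.992, -0.0], [0.001, -0.0, -1.0]]
ft_force: [-0.4, 0.3, -2.3]
finger_gap: 0.657
grip_force: 25.0
```

>>> step_arm --steps "-.03 .18 0 0 0 0;-.06 .36 0 0 0 0;-.09 .54 0 0 0 0;-.11 .72 0 0 0 0;-.135 .895 0 0 0 0"

```text
clock: 21.65
tcp_pos: [0.6241, 0.2155, 0.1472]
tcp_rot: [[-0.992, 0.124, -0.001], [0.124, 0.992, -0.0], [0.001, -0.0, -1.0]]
ft_force: [0.1, -0.8, -2.5]
finger_gap: 0.66
grip_force: 25.0
```

>>> step_arm --steps "0 0 0 0 0 0;0 0 0 0 0 0;0 0 0 0 0 0;0 0 0 0 0 0;0 0 0 0 0 0"

```text
clock: 22.07
tcp_pos: [0.6243, 0.2132, 0.1477]
tcp_rot: [[-0.992, 0.125, -0.0], [0.125, 0.992, -0.0], [0.0, -0.0, -1.0]]
ft_force: [0.1, 0.9, -2.0]
finger_gap: 0.657
grip_force: 25.0
```

Run:
```python
from h import *
snap('wrist','w7')
go(.624,.2145,.0307,3.017)
print('w6 est',px2w('w6',567,246,.01),px2w('w6',617,267,.078))
```

```text
tcp [0.6243 0.2133 0.1478] yaw 3.016 q6 -1.22 clock 22.12 gap 0.653 | delta [0.003 0.008 0.781] rz -0.001
w6 est [0.62349896 0.21348092 0.01      ] [0.6232378  0.21303351 0.078     ]
```

View pics/w7.png

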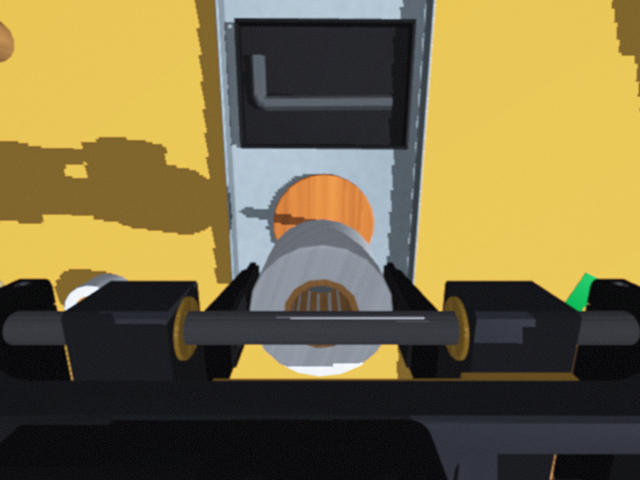

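The roll hangs over the spindle base at (323,212), and the key lies flat in its bin. Lowering now.

>>> step_arm --steps ".003 .003 .08 0 0 0;.003 .003 .16 0 0 0;.003 .003 .24 0 0 0;.003 .003 .32 0 0 0;.003 .003 .4 0 0 0"

```text
clock: 22.53
tcp_pos: [0.6236, 0.2145, 0.0858]
tcp_rot: [[-0.992, 0.124, -0.001], [0.124, 0.992, -0.0], [0.001, -0.0, -1.0]]
ft_force: [0.3, 0.4, -1.8]
finger_gap: 0.657
grip_force: 25.0
```

>>> step_arm --steps "0 0 .08 0 0 0;0 0 .16 0 0 0;0 0 .24 0 0 0;0 0 .3 0 0 0;0 0 .34 0 0 0"

```text
clock: 22.95
tcp_pos: [0.6236, 0.2146, 0.0352]
tcp_rot: [[-0.992, 0.124, -0.001], [0.124, 0.992, -0.0], [0.001, -0.001, -1.0]]
ft_force: [0.1, 0.1, -3.0]
finger_gap: 0.661
grip_force: 25.0
```

>>> step_arm --steps "0 0 .01 0 0 0;0 0 .02 0 0 0;0 0 .03 0 0 0;0 0 .032 0 0 0;0 0 .032 0 0 0"

```text
clock: 23.37
tcp_pos: [0.6242, 0.2147, 0.0323]
tcp_rot: [[-0.992, 0.124, 0.001], [0.124, 0.992, 0.0], [-0.001, 0.0, -1.0]]
ft_force: [-0.2, 0.1, -2.9]
finger_gap: 0.659
grip_force: 25.0
```

>>> step_arm --steps "0 0 .005 0 0 0;0 0 .009 0 0 0;0 0 .009 0 0 0;0 0 .009 0 0 0;0 0 .009 0 0 0"

```text
clock: 23.78
tcp_pos: [0.6241, 0.2147, 0.0308]
tcp_rot: [[-0.992, 0.124, 0.0], [0.124, 0.992, -0.0], [-0.0, 0.0, -1.0]]
ft_force: [0.1, 0.1, 0.4]
finger_gap: 0.658
grip_force: 25.0
```

>>> step_arm --steps "0 0 0 0 0 0;0 0 0 0 0 0;0 0 0 0 0 0;0 0 0 0 0 0;0 0 0 0 0 0" --jaw -0.8

```text
clock: 24.2
tcp_pos: [0.624, 0.2147, 0.0306]
tcp_rot: [[-0.992, 0.124, 0.0], [0.124, 0.992, -0.0], [-0.0, -0.0, -1.0]]
ft_force: [-0.0, -0.8, -0.4]
finger_gap: 0.888
grip_force: 0.0
```

>>> step_arm --steps "0 0 -.05 0 0 0;0 0 -.15 0 0 0;0 0 -.35 0 0 0;0 0 -.6 0 0 0;0 0 -.85 0 0 0" --jaw -1

```text
clock: 24.62
tcp_pos: [0.6235, 0.2145, 0.1596]
tcp_rot: [[-0.992, 0.124, -0.001], [0.124, 0.992, -0.0], [0.001, -0.0, -1.0]]
ft_force: [1.6, 1.4, -0.6]
finger_gap: 0.999
grip_force: 0.0
```

Run:
```python
from h import *
print('w1 est',px2w('w6',384,299,.032))
go(.67,.004,.2,3.017)
```

```text
w1 est [0.65074591 0.00864126 0.032     ]
tcp [0.6235 0.2145 0.1596] yaw 3.017 q6 -1.21 clock 24.62 gap 0.999 | delta [-0.482 -1.354 -0.269] rz 0.0
```

>>> step_arm --steps "-.05 -.14 -.03 0 0 0;-.1 -.28 -.07 0 0 0;-.15 -.42 -.1 0 0 0;-.2 -.56 -.14 0 0 0;-.241 -.677 -.17 0 0 0" --jaw -0.5

```text
clock: 25.03
tcp_pos: [0.6475, 0.108, 0.1848]
tcp_rot: [[-0.992, 0.124, 0.001], [0.124, 0.992, -0.0], [-0.001, -0.0, -1.0]]
ft_force: [0.7, 0.8, -0.1]
finger_gap: 0.759
grip_force: 0.0
```

>>> step_arm --steps "-.05 -.14 -.03 0 0 0;-.1 -.28 -.07 0 0 0;-.15 -.42 -.1 0 0 0;-.2 -.56 -.14 0 0 0;-.241 -.677 -.17 0 0 0"

```text
clock: 25.45
tcp_pos: [0.6707, 0.0026, 0.2102]
tcp_rot: [[-0.992, 0.125, 0.001], [0.125, 0.992, -0.0], [-0.001, -0.0, -1.0]]
ft_force: [1.0, 0.7, 0.2]
finger_gap: 0.748
grip_force: 0.0
```

>>> step_arm --steps "0 0 0 0 0 0;0 0 0 0 0 0;0 0 0 0 0 0;0 0 0 0 0 0;0 0 0 0 0 0"

```text
clock: 25.87
tcp_pos: [0.6702, 0.0052, 0.209]
tcp_rot: [[-0.992, 0.123, -0.0], [0.123, 0.992, 0.0], [0.0, -0.0, -1.0]]
ft_force: [0.3, 1.2, -0.1]
finger_gap: 0.747
grip_force: 0.0
```

Run:
```python
from h import *
snap('wrist','w8')
go(.67,.004,.006,3.017)
```

```text
tcp [0.6703 0.0051 0.209 ] yaw 3.018 q6 -1.54 clock 25.92 gap 0.748 | delta [ 1.000e-03 -8.000e-03  1.353e+00] rz 0.001
```

View pics/w8.png

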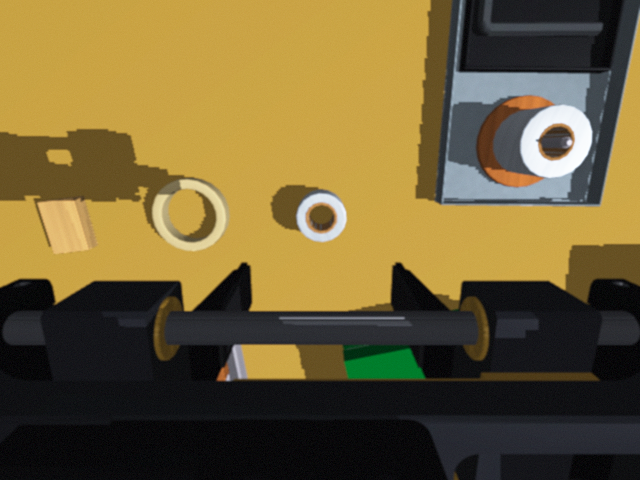

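The large roll is seated on the spindle, top centre (556,141). The small roll's top centre is (321,217), and the tape ring is well clear.

Run:
```python
from h import *
p=px2w('w8',321.5,217,.032); print(p); go(p[0],p[1],.006,3.018)
print(px2w('w8',556,141,.062), px2w('w8',566,143,.078))
```

```text
[0.6718929  0.00570715 0.032     ]
tcp [0.6703 0.0051 0.209 ] yaw 3.018 q6 -1.54 clock 25.92 gap 0.748 | delta [-0.01   0.005  1.353] rz 0.0
[0.62444124 0.21414484 0.062     ] [0.62585279 0.21216869 0.078     ]
```

>>> step_arm --steps "-.01 .005 .18 0 0 0;-.01 .005 .36 0 0 0;-.01 .005 .54 0 0 0;-.01 .005 .72 0 0 0;-.01 .005 .9 0 0 0"

```text
clock: 26.33
tcp_pos: [0.6719, 0.0053, 0.0729]
tcp_rot: [[-0.992, 0.123, 0.0], [0.123, 0.992, -0.0], [-0.0, -0.0, -1.0]]
ft_force: [1.0, -0.0, -0.1]
finger_gap: 0.754
grip_force: 0.0
```

>>> step_arm --steps "0 0 .1 0 0 0;0 0 .2 0 0 0;0 0 .32 0 0 0;0 0 .42 0 0 0;0 0 .45 0 0 0"

```text
clock: 26.75
tcp_pos: [0.6709, 0.0053, 0.0041]
tcp_rot: [[-0.992, 0.124, -0.003], [0.124, 0.992, 0.0], [0.003, -0.0, -1.0]]
ft_force: [-0.3, -0.0, -0.4]
finger_gap: 0.752
grip_force: 0.0
```

>>> step_arm --steps "0 0 0 0 0 0;0 0 0 0 0 0;0 0 0 0 0 0;0 0 0 0 0 0;0 0 0 0 0 0" --jaw 1

```text
clock: 27.17
tcp_pos: [0.6725, 0.0048, 0.0076]
tcp_rot: [[-0.992, 0.124, 0.002], [0.124, 0.992, -0.0], [-0.002, 0.0, -1.0]]
ft_force: [-0.3, 1.5, 3.1]
finger_gap: 0.52
grip_force: 25.0
```

>>> step_arm --steps "0 0 0 0 0 0;0 0 0 0 0 0;0 0 0 0 0 0;0 0 0 0 0 0;0 0 0 0 0 0"

```text
clock: 27.58
tcp_pos: [0.6726, 0.0047, 0.0076]
tcp_rot: [[-0.992, 0.124, 0.002], [0.124, 0.992, -0.0], [-0.002, 0.0, -1.0]]
ft_force: [-0.3, 0.9, 7.1]
finger_gap: 0.522
grip_force: 25.0
```

>>> step_arm --steps "0 0 -.1 0 0 0;0 0 -.25 0 0 0;0 0 -.45 0 0 0;0 0 -.68 0 0 0;0 0 -.9 0 0 0"

```text
clock: 28.0
tcp_pos: [0.6717, 0.0047, 0.143]
tcp_rot: [[-0.992, 0.124, -0.001], [0.124, 0.992, -0.0], [0.001, -0.0, -1.0]]
ft_force: [0.7, -0.1, -1.2]
finger_gap: 0.519
grip_force: 25.0
```

Run:
```python
from h import *
go(.6245,.2137,.142,3.018)
```

```text
tcp [0.6717 0.0047 0.143 ] yaw 3.017 q6 -1.54 clock 28.0 gap 0.519 | delta [0.485 1.343 0.007] rz -0.001
```

>>> step_arm --steps ".05 .13 0 0 0 0;.1 .26 0 0 0 0;.15 .4 0 0 0 0;.2 .54 0 0 0 0;.243 .672 0 0 0 0"

```text
clock: 28.42
tcp_pos: [0.6478, 0.1102, 0.1418]
tcp_rot: [[-0.992, 0.124, -0.0], [0.124, 0.992, -0.0], [0.0, -0.0, -1.0]]
ft_force: [1.4, -0.5, -1.6]
finger_gap: 0.52
grip_force: 25.0
```

>>> step_arm --steps ".05 .13 0 0 0 0;.1 .26 0 0 0 0;.15 .4 0 0 0 0;.2 .54 0 0 0 0;.243 .672 0 0 0 0"

```text
clock: 28.83
tcp_pos: [0.6242, 0.2149, 0.1416]
tcp_rot: [[-0.992, 0.124, -0.0], [0.124, 0.992, -0.0], [0.0, -0.0, -1.0]]
ft_force: [0.1, -0.3, -1.1]
finger_gap: 0.521
grip_force: 25.0
```

>>> step_arm --steps "0 0 0 0 0 0;0 0 0 0 0 0;0 0 0 0 0 0;0 0 0 0 0 0;0 0 0 0 0 0"

```text
clock: 29.25
tcp_pos: [0.625, 0.2129, 0.1416]
tcp_rot: [[-0.992, 0.125, -0.0], [0.125, 0.992, -0.0], [0.0, -0.0, -1.0]]
ft_force: [-0.7, 0.3, -1.3]
finger_gap: 0.523
grip_force: 25.0
```

Run:
```python
from h import *
go(.6245,.2137,.0705,3.018)
```

```text
tcp [0.625  0.2129 0.1416] yaw 3.016 q6 -1.22 clock 29.25 gap 0.523 | delta [0.004 0.005 0.474] rz -0.001
```

>>> step_arm --steps ".003 .004 .08 0 0 0;.003 .004 .16 0 0 0;.003 .004 .24 0 0 0;.003 .004 .32 0 0 0;.003 .004 .4 0 0 0"

```text
clock: 29.67
tcp_pos: [0.624, 0.2143, 0.0796]
tcp_rot: [[-0.992, 0.124, -0.001], [0.124, 0.992, -0.0], [0.001, -0.001, -1.0]]
ft_force: [-0.1, 0.5, -0.9]
finger_gap: 0.521
grip_force: 25.0
```

>>> step_arm --steps "0 0 .02 0 0 0;0 0 .04 0 0 0;0 0 .055 0 0 0;0 0 .068 0 0 0;0 0 .068 0 0 0"

```text
clock: 30.08
tcp_pos: [0.6245, 0.2145, 0.0714]
tcp_rot: [[-0.992, 0.124, 0.0], [0.124, 0.992, -0.0], [-0.0, -0.0, -1.0]]
ft_force: [0.2, 0.1, -0.7]
finger_gap: 0.52
grip_force: 25.0
```

>>> step_arm --steps "0 0 .003 0 0 0;0 0 .006 0 0 0;0 0 .006 0 0 0;0 0 .006 0 0 0;0 0 .006 0 0 0"

```text
clock: 30.5
tcp_pos: [0.6244, 0.2145, 0.0706]
tcp_rot: [[-0.992, 0.124, 0.0], [0.124, 0.992, -0.0], [-0.0, -0.0, -1.0]]
ft_force: [-0.8, 0.8, -0.5]
finger_gap: 0.526
grip_force: 25.0
```

>>> step_arm --steps "0 0 .003 0 0 0;0 0 .003 0 0 0;0 0 .003 0 0 0;0 0 .003 0 0 0;0 0 .003 0 0 0"

```text
clock: 30.92
tcp_pos: [0.6244, 0.2144, 0.07]
tcp_rot: [[-0.992, 0.124, 0.0], [0.124, 0.992, -0.0], [-0.0, -0.0, -1.0]]
ft_force: [-0.2, 0.0, -1.6]
finger_gap: 0.523
grip_force: 25.0
```

>>> step_arm --steps "0 0 0 0 0 0;0 0 0 0 0 0;0 0 0 0 0 0;0 0 0 0 0 0;0 0 0 0 0 0" --jaw -0.7

```text
clock: 31.33
tcp_pos: [0.6244, 0.2145, 0.0701]
tcp_rot: [[-0.992, 0.124, 0.0], [0.124, 0.992, -0.0], [-0.0, -0.0, -1.0]]
ft_force: [0.2, 1.0, 0.4]
finger_gap: 0.805
grip_force: 0.0
```

>>> step_arm --steps "0 0 -.05 0 0 0;0 0 -.15 0 0 0;0 0 -.35 0 0 0;0 0 -.6 0 0 0;0 0 -.85 0 0 0"

```text
clock: 31.75
tcp_pos: [0.624, 0.2143, 0.1991]
tcp_rot: [[-0.992, 0.124, -0.001], [0.124, 0.992, -0.0], [0.001, -0.0, -1.0]]
ft_force: [-0.1, 0.2, 0.1]
finger_gap: 0.849
grip_force: 0.0
```

>>> step_arm --steps "-.1 0 -.1 0 0 0;-.3 0 -.2 0 0 0;-.5 0 -.3 0 0 0;-.5 0 -.4 0 0 0;-.5 0 -.4 0 0 0"

```text
clock: 32.17
tcp_pos: [0.7004, 0.2049, 0.2605]
tcp_rot: [[-0.992, 0.125, 0.004], [0.125, 0.992, 0.001], [-0.004, 0.001, -1.0]]
ft_force: [-0.1, -0.2, 0.2]
finger_gap: 0.851
grip_force: 0.0
```

Run:
```python
from h import *
snap('wrist','w9'); snap('top','top9'); go(.6,.2,.2,3.)
```

```text
tcp [0.6984 0.2052 0.2576] yaw 3.017 q6 -1.25 clock 32.27 gap 0.85 | delta [ 0.646 -0.116  0.384] rz 0.011
```

View pics/w9.png

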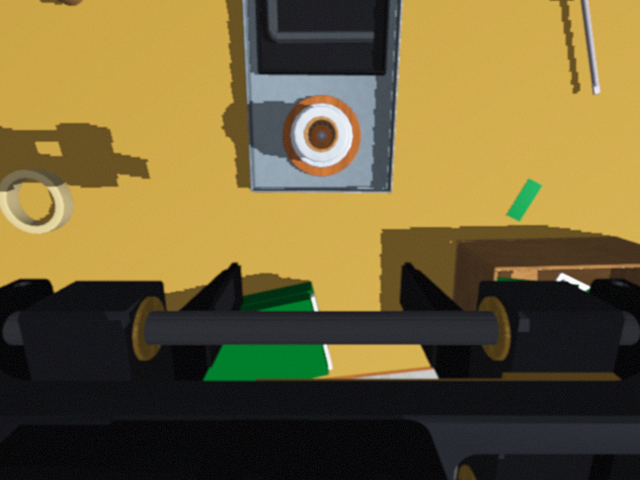

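Both rolls are stacked and level on the spindle at (322,135), the key is in its bin, and the gripper is clear of everything.

>>> step_arm --steps "0 0 0 0 0 0;0 0 0 0 0 0;0 0 0 0 0 0;0 0 0 0 0 0;0 0 0 0 0 0"

```text
clock: 32.68
tcp_pos: [0.6986, 0.2053, 0.2573]
tcp_rot: [[-0.992, 0.124, -0.0], [0.124, 0.992, -0.0], [0.0, -0.0, -1.0]]
ft_force: [-0.4, -0.2, -0.2]
finger_gap: 0.851
grip_force: 0.0
```

```bash
python3 -c "
from cell import *
print(finish_job())"
```

```text
the job is handed in; nothing more can be done
None
```

I handed the job in at about 33 s: both rolls are stacked on the spindle, the die is face up in the square bin, the large key is flat in the long bin, and I never touched the look-alikes; the hand-in returned no verdict.

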